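# Set a spindle to its flat and hold the collar there

## Robot

A 6-joint arm with a two-finger parallel gripper is mounted at the origin on the work surface. World frame = base frame: x ahead of the robot, y to its left, z up, the work surface at z = 0. Lengths are in m, angles in rad, forces in N, time in s.
With the tool pointing down it reaches from about 0.3 to 0.775 m from the base axis. Payload 14.6 kg.
Tool frame: the origin (TCP) lies on the mounting face of the last link; the fingertips stand 199 mm ahead of it and the grasp point (between the pads) lies 180 mm ahead of it; z points along the fingers, y is the direction in which the jaws open and shut (so a half turn about z gives the same grasp; the last joint's range is limited). The gripper opens to 94 mm and grips with 3 to 60 N. Pads are 16 mm wide; open, the fingers measure 119 mm over their backs; the gripper's body (75 mm by 177 mm) begins 78 mm behind the grasp point.
Start: joints at [1.196, 0.3, 1.521, -0, 1.321, -0.067], TCP at [0.167, 0.524, 0.405] pointing down, gripper open.
Joint ranges: [-3.03, 3.03], [-0.79, 2.21], [0.23, 2.52], [-1.04, 4.18], [0, 3.07], [-2.55, 2.55]. Speed limits (rad/s): [2.22, 2.22, 2.57, 3.14, 3.14, 3.14].

## Interface

Orientations are given as [roll, pitch, yaw] about the fixed x, y, z axes, in that order (R = Rz(yaw) Ry(pitch) Rx(roll)).
In Python, from station import sensors, vision, job gives the robot as it stands. The module is installed in compiled form; this text tells all that it offers.
- The arm moves only by the tool arm_command, never from a script. Its argument "plan" is one flat list of numbers, 5 for each row, row after row: the closure, from -1 (fully open) to 1 (shut), so that 0 is half open, then the shift along the world's x, y, z scaled (see below), then the turn about the world's z scaled (see below). A call has 1 to 20 rows; each row is the pose to reach, as a shift and turn from the pose commanded when the call began; what a row does not reach only later rows make up. The controller multiplies each number of a shift by 400 mm and each number of a turn by 120 degrees. A row lasts 1/10 s, in which the tool goes at most 50 mm and 8.59 degrees, less where a joint would pass 70% of its speed; a pose out of reach is approached as far as the arm can. A call with a number of a shift or a turn outside -1 to 1 is refused whole. A call with a gripper value outside its range is refused whole. The fingers move at their own pace and stop on an object; "newtons" is the grip in N (left out, the last holds). Time passes only in rows, so rows that repeat a pose let the fingers close. It gives the time, the measured TCP pose, the force and the opening at its end, in the units of the state.
- sensors.get_obs(): the state, without advancing time (a new reading comes with each control period).
- vision.camera(name): name is "scene" or "top" or "wrist"; returns the picture (400x640x3 uint8, blue, green, red); there is no depth.
- vision.camera_params(name): a dict with "intrinsics" (3x3 intrinsics, pixels), "rvec" (rotation vector, rad) and "tvec" (3), from world to camera coordinates, as OpenCV has them. Camera axes: x right, y down, z forward; pixel columns grow to the right and rows downward; lengths in m; the calibration is good to about 2 mm. The wrist camera is an equidistant fisheye: a pixel r from the principal point sees the ray r / f radians off the axis. A picture is of the moment at which its call begins: read the wrist's pose just before it. camera_params takes no time and is no camera call; for the wrist camera it gives the pose at the moment of the call.
- job.hand_in(): hands the job in, once; it reports no verdict.
Trained networks look in the newest picture that a camera, given by its name, has taken for a name from the list of things; names that differ only in an ending like _2 or _b are one class to them, and where a whole thing is asked for, a point or a joint stands for the part that bears it (a point fixed in the world has none). Each returns a list of dicts, best first, with "confidence" (0 to 1); they miss things now and then, are a little off and sometimes report something else, mostly with a low value. They report only what shows in the picture. A call takes as long as a camera call. They do not tell look-alikes from the thing itself.
- vision.search_frame(name, camera): "at" ([row, column] in pixels, amid what is visible of it).
- vision.silhouettes(name, camera): "mask" (400x640 bool, what is visible of it) and "at" ([row, column] in pixels, amid what is visible of it).
- vision.pinpoint(name, camera): "at" ([row, column] in pixels: a listed point, or the origin of a listed thing).
The state is a dict: "time_s": time; "qpos": joint angles; "joint_vel": joint speeds; "tau": joint torques, N m; "ee_pos": TCP position; "eef_rot": TCP orientation; "force": force on the tool from outside, world axes, zero at the start; "moment": the same for the moment, N m; "grip_width": finger opening in m.
Only numpy, scipy, OpenCV 4.12 (cv2) and the standard library are available. Lean on these libraries where they do the work, as an engineer would, in place of code of your own. Each camera call takes 0.05 s, during which the arm holds its last target.

## Task

Pinch the upright steel shaft of the bench stand with the fingers and turn it until its flat squarely faces the hex driver parked in the stand. Then take the steel collar that has a set screw sticking out of its side, thread it down over the shaft with the screw over the flat and pointing at the driver, and finish still holding it level, halfway along the flat, so the screw could be tightened. Do not let go of it or rest it on anything, and leave the other things on the bench where they are.

Things in the scene. Friction and masses are not known exactly. Their poses are not given: they have to be found in the camera images.
- stand: Spindle stand screwed to the bench; place and yaw differ between runs. Origin: on the shaft's axis at bench level; x points from the shaft to the hex driver, z up. Steel foot 230 x 90 x 12 mm, from 45 mm behind to 185 mm ahead of the axis; grey bearing housing round the shaft up to 46 mm high (radius 34 mm at the foot, 22 mm on top).
- driver_tip (a point): Tip of the hex driver, fixed to the stand, 70 mm from the shaft's axis and 87 mm above the bench. The driver lies level along the stand's x: 6 mm steel blade, 24 mm wooden handle ending 205 mm from the axis, carried by a 30 mm square post 110 mm from the axis, 97 mm high. Same axes as stand.
- shaft: Upright steel shaft, diameter 24 mm, turning in the stand about its vertical axis, either way without end; it stays where left (drag 0.06 N m). Top end 110 mm above the bench, 2 mm chamfer. Origin: on the axis halfway along its one flat, 87 mm above the bench; x points straight out of the flat, z up. It starts with x 1.1 to 3.14 rad away from the stand's x, either way.
- shaft_flat (a point): Middle of the shaft's flat face, 8 mm from the axis, 87 mm above the bench; same axes as shaft. The flat is 4 mm deep, 18 mm wide and runs from the top end down 46 mm, to 64 mm above the bench; below it the shaft is round. Fingers closed squarely across the flat read 20 mm, elsewhere up to 24 mm.
- collar: Loose steel shaft collar lying flat on the bench: ring of outer diameter 52 mm, bore 27 mm, 16 mm high, 0.13 to 0.25 kg, with a set screw through its side along +x. Origin: centre of its underside; x towards the screw head, z up. It starts with x within 1 rad of world +x. The plain ring is not it.
- collar_mid (a point): On the collar's axis at mid height, 8 mm above its underside; same axes as collar.
- collar_screw (a point): Outer end of the collar's set screw: round dark head 10 mm thick, sticking out to 33.5 mm from the collar's axis, at mid height. Inside, its 5 mm square nose reaches into the bore to 9.8 mm from the axis, so the collar passes down the shaft only with the screw over the flat (within about 0.35 rad).
- spacer: Bystander: loose plain steel ring without a screw, outer diameter 48 mm, bore 27 mm, 22 mm high. It and the collar swap places between runs. Origin: centre of underside.
- glue: Bystander: small white bottle, 32 mm wide, 95 mm high, red cap. Origin: centre of underside.
- tin: Bystander: round brass tin, 76 mm wide, 36 mm high. Origin: centre of underside.
- block: Bystander: dark wooden block 50 x 90 x 35 mm. Origin: centre of underside.
- file: Bystander: flat file with a wooden handle, 290 mm long, 25 mm high, lying along its y. Origin: underside, near where blade and handle meet.
- hammer: Bystander: hammer lying along its x, about 260 mm long. Origin: on the bench under its middle.
- pot: Bystander: open dark steel pot, 72 mm wide, 60 mm high. Origin: centre of underside.
- screwdriver: Bystander: screwdriver lying along its x, about 200 mm long. Origin: on the bench under its middle.
There are look-alikes about, which are no part of the job. Leave any orange look-alike of the collar alone.

How it is judged:
By the outcome, as a careful person would: the job done as asked, in the order asked, and still so for the second after the job is handed in, while the arm keeps its last pose, push and grip.
It also fails if it takes over 67 s, if anything falls off the work surface, if the arm or the gripper's body presses on something with over 40 N, if the wrist force passes 120 N, or if a joint passes its speed limit or range.

## Working session

There is one attempt and no reset: what is moved stays moved. The work goes in short steps, Python scripts to look and compute and a tool call to move; the robot and the scene stay as the last step left them, time stands still between calls to the robot, and variables do not carry over. Pictures are saved under pics/ and viewed, and the job is handed in when it is done.

Besides the shell and the picture viewer there is one more tool, called after "Emit:" as name(argument=value, ...) on one line, values as JSON. arm_command: Moves the arm, as the interface text tells. Its arguments: {"type":"object","properties":{"plan":{"type":"array"},"newtons":{"type":"number"}},"required":["plan"]}

```bash
mkdir -p pics; cat > h.py <<'E'
import numpy as np, cv2
from station import sensors, vision, job
def params(c):
    p=vision.camera_params(c); return np.array(p["intrinsics"],float),np.array(p["rvec"],float).reshape(3),np.array(p["tvec"],float).reshape(3)
def ray(c,at,P=None):
    K,r,t=P or params(c); R=cv2.Rodrigues(r)[0]
    x=(at[1]-K[0,2])/K[0,0]; y=(at[0]-K[1,2])/K[1,1]
    if c=="wrist":
        th=np.hypot(x,y); d=np.array([x/th*np.sin(th),y/th*np.sin(th),np.cos(th)]) if th>0 else np.array([0,0,1.])
    else: d=np.array([x,y,1.])
    d=R.T@d; return -R.T@t, d/np.linalg.norm(d)
def onz(c,at,z,P=None):
    o,d=ray(c,at,P); return o+d*(z-o[2])/d[2]
def proj(c,X,P=None):
    K,r,t=P or params(c); R=cv2.Rodrigues(r)[0]; p=R@np.asarray(X,float)+t
    if c=="wrist":
        n=np.hypot(p[0],p[1]); th=np.arctan2(n,p[2]); x,y=p[:2]/max(n,1e-12)*th
    else: x,y=p[:2]/p[2]
    return np.array([K[1,1]*y+K[1,2],K[0,0]*x+K[0,2]])
def tri(obs):
    A=0;b=0
    for o,d in obs:
        M=np.eye(3)-np.outer(d,d);A=A+M;b=b+M@o
    return np.linalg.solve(A,b)
E
python3 - <<'E'
from h import *
np.set_printoptions(precision=4,suppress=True)
for c in ("scene","top","wrist"):
    im=vision.camera(c); cv2.imwrite(f"pics/{c}0.png",im)
    K,r,t=params(c); o,d=ray(c,(K[1,2],K[0,2])); print(c,K[0,0],K[0,2],K[1,2],o,d)
    for n in ("stand","driver_tip","shaft","shaft_flat","collar","collar_mid","collar_screw","spacer"):
        try:
            for q in vision.pinpoint(n,c)[:4]: print(c,n,np.round(q["at"],1),round(q["confidence"],2), onz(c,q["at"],{"driver_tip":.087,"shaft":.087,"shaft_flat":.087,"collar_mid":.008,"collar_screw":.008}.get(n,0)))
        except Exception as e: print(n,e)
print(sensors.get_obs())
E
```

```text
scene 375.62894146458194 322.1700756591109 202.008996364787 [ 1.1134 -0.0673  0.9404] [-0.551   0.0187 -0.8343]
scene stand [203.  386.6] 0.76 [0.5023 0.1465 0.    ]
scene driver_tip [206.3 386.2] 0.86 [0.5694 0.1243 0.087 ]
scene shaft [187.5 388.7] 0.51 [0.5074 0.1392 0.087 ]
scene shaft_flat [188.  391.1] 0.53 [0.5093 0.1457 0.087 ]
scene collar [225.5 215.2] 0.59 [ 0.5631 -0.3571  0.    ]
scene collar [199.7 217.4] 0.47 [ 0.4734 -0.3615  0.    ]
scene collar_mid [228.1 220.8] 0.76 [ 0.5769 -0.3376  0.008 ]
scene collar_mid [198.5 216.2] 0.71 [ 0.4744 -0.3631  0.008 ]
scene collar_mid [168.9 354.3] 0.41 [0.3756 0.0592 0.008 ]
scene collar_screw [202.3 209.9] 0.52 [ 0.4875 -0.3801  0.008 ]
scene spacer [224.7 267. ] 0.52 [ 0.5654 -0.208   0.    ]
scene spacer [226.9 466.7] 0.18 [0.5919 0.3662 0.    ]
top 479.592891151202 319.54109451306385 202.55360785663507 [ 0.4834 -0.041   1.3082] [ 0.0495 -0.0065 -0.9988]
top stand [219.8 253.9] 0.61 [0.5005 0.129  0.    ]
top driver_tip [196.5 249.3] 0.7 [0.5586 0.1301 0.087 ]
top shaft [218.2 246.7] 0.38 [0.5033 0.1361 0.087 ]
top shaft [198.
[... 597 characters left out ...]
 [ 0.5658 -0.2113  0.    ]
top spacer [233.  428.8] 0.53 [ 0.4664 -0.3478  0.    ]
wrist 309.70691628693146 318.5151316146877 198.7798001050901 [0.1034 0.544  0.3837] [ 0.2176 -0.0689 -0.9736]
wrist spacer [348.5 273.6] 0.59 [0.4006 0.3747 0.    ]
{'time_s': 1.35, 'qpos': array([ 1.1964,  0.2999,  1.521 , -0.    ,  1.3207, -0.0666]), 'joint_vel': array([ 0.0007, -0.0009,  0.0008,  0.0003, -0.    , -0.    ]), 'tau': array([  0.001 , -53.1671, -35.2898,   0.0708,   0.0215,  -0.    ]), 'ee_pos': array([0.1666, 0.5241, 0.4047]), 'eef_rot': array([3.1416, 0.    , 2.8338]), 'force': array([-0.5534,  0.4705, -0.5258]), 'moment': array([-0.0099, -0.0297, -0.0369]), 'grip_width': 0.09399430334840805}
```

View pics/scene0.png

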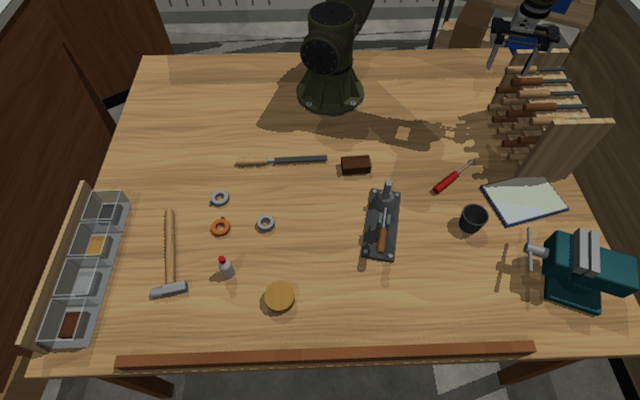

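View pics/top0.png

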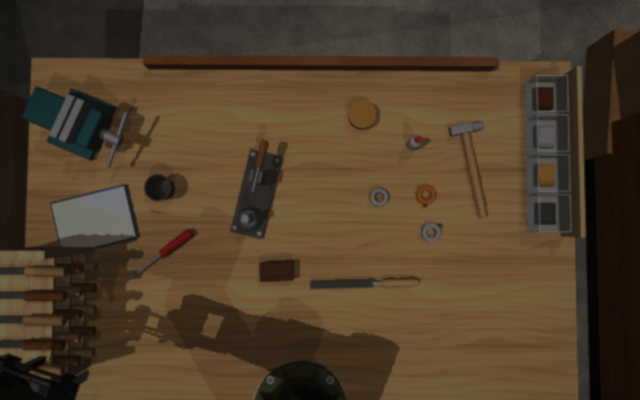

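```bash
python3 - <<'E'
import cv2,numpy as np
t=cv2.imread("pics/top0.png"); s=cv2.imread("pics/scene0.png")
a=cv2.resize(t[170:270,340:480],None,fx=5,fy=5,interpolation=cv2.INTER_CUBIC)
cv2.imwrite("pics/c1.png",a)
a=cv2.resize(t[140:260,190:310],None,fx=5,fy=5,interpolation=cv2.INTER_CUBIC)
cv2.imwrite("pics/c2.png",a)
a=cv2.resize(s[140:260,340:460],None,fx=5,fy=5,interpolation=cv2.INTER_CUBIC)
cv2.imwrite("pics/c3.png",a)
E
```

```text
(no output)
```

View pics/c1.png

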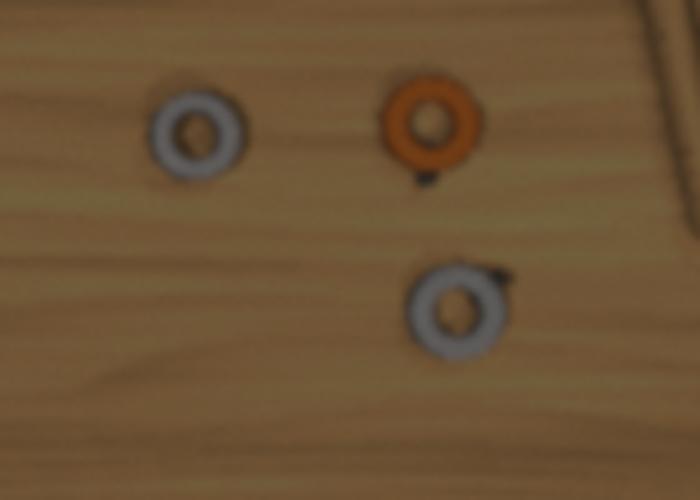

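View pics/c2.png

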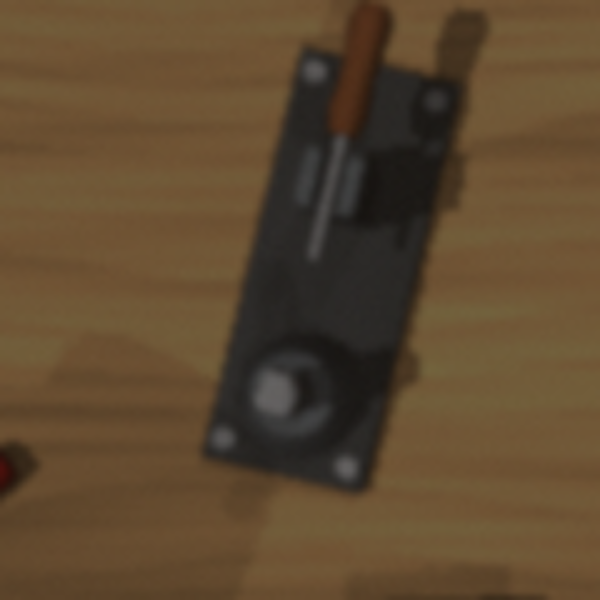

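View pics/c3.png

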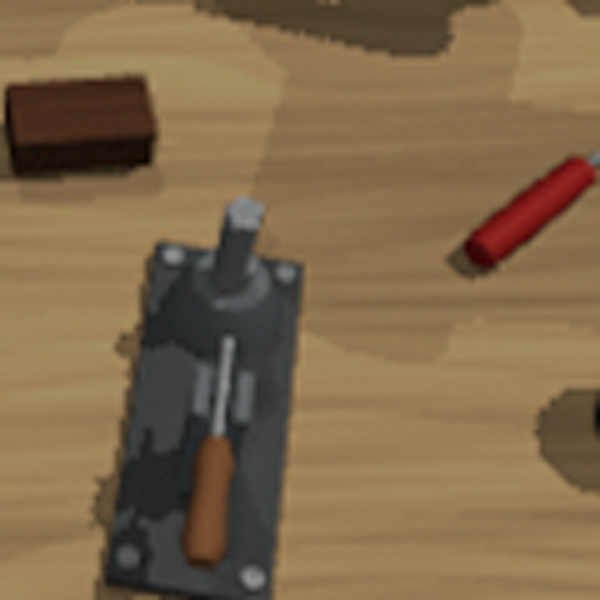

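Collar candidates in the top picture are: the steel ring with a dark screw at (232,432), the orange look-alike at (195,426), and the plain steel spacer at (196,379). The crop shows a screw on the steel ring at (232,432), so that is the collar. The shaft is at about (218,247), but its flat isn't clear, so I'll look from above with the wrist camera.

Emit:
arm_command(plan=[-1,0.85,-0.96,0,0,-1,0.85,-0.96,0,0,-1,0.85,-0.96,0,0,-1,0.85,-0.96,0,0,-1,0.85,-0.96,0,0,-1,0.85,-0.96,0,0,-1,0.85,-0.96,0,0,-1,0.85,-0.96,0,0,-1,0.85,-0.96,0,0,-1,0.85,-0.96,0,0,-1,0.85,-0.96,0,0,-1,0.85,-0.96,0,0,-1,0.85,-0.96,0,0,-1,0.85,-0.96,0,0])

```text
time_s: 2.75
ee_pos: [0.5058, 0.1414, 0.4048]
eef_rot: [3.141, -0.0, 2.835]
force: [-0.3, 0.3, 0.4]
grip_width: 0.0939
```

```bash
python3 - <<'E'
from h import *
np.set_printoptions(precision=4,suppress=True)
c="wrist"
P=params(c);im=vision.camera(c); cv2.imwrite(f"pics/w1.png",im)
for n,z in (("stand",0),("driver_tip",.087),("shaft",.087),("shaft_flat",.087)):
    for q in vision.pinpoint(n,c)[:3]: print(n,np.round(q["at"],1),round(q["confidence"],2),onz(c,q["at"],z,P))
r,cc=proj(c,[.507,.14,.1],P).astype(int); print(r,cc)
cv2.imwrite("pics/w1c.png",cv2.resize(im[max(r-70,0):r+70,max(cc-80,0):cc+80],None,fx=5,fy=5,interpolation=cv2.INTER_CUBIC)[:600,:800])
o=sensors.get_obs();print(o["time_s"],o["ee_pos"],o["eef_rot"],o["qpos"])
E
```

```text
stand [179.4 318.5] 0.87 [0.5046 0.1416 0.    ]
driver_tip [259.5 318.8] 0.93 [0.5713 0.1209 0.087 ]
shaft [193.  314.7] 0.6 [0.5023 0.1384 0.087 ]
shaft [180.8 318.6] 0.28 [0.4919 0.1457 0.087 ]
shaft_flat [193.7 325.6] 0.86 [0.5062 0.1484 0.087 ]
200 317
3.0 [0.5063 0.1407 0.4048] [3.1414 0.0002 2.8348] [ 0.2014  0.2451  1.5902  0.      1.306  -1.0626]
```

View pics/w1.png

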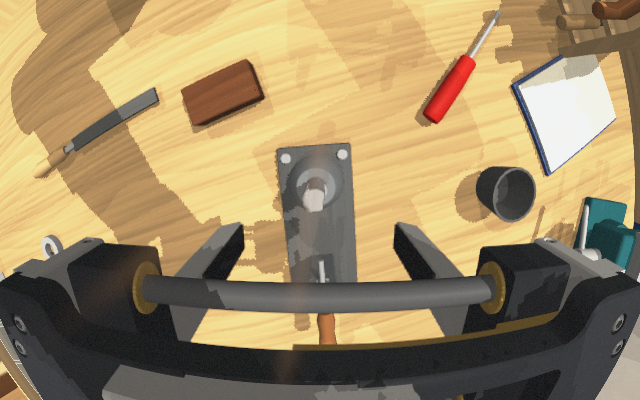

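View pics/w1c.png

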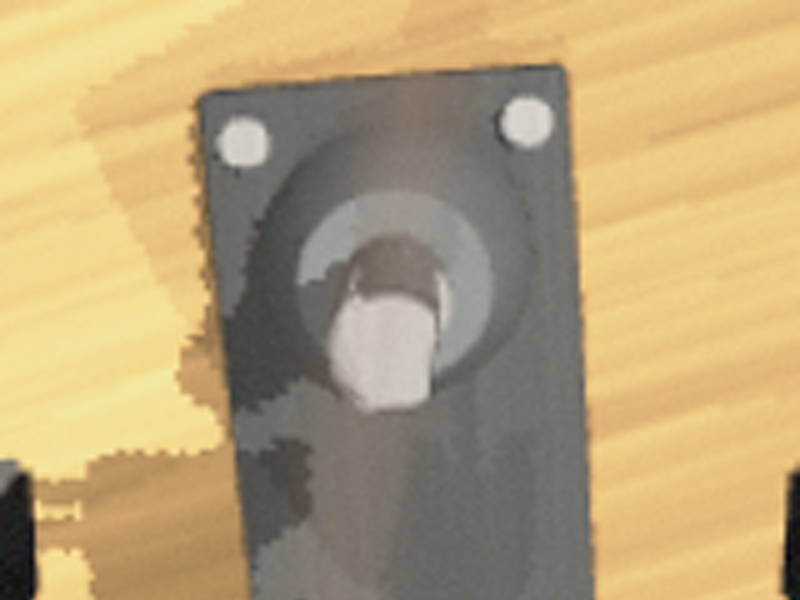

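```bash
python3 - <<'E'
from h import *
np.set_printoptions(precision=4,suppress=True)
c="wrist";P=params(c)
f=lambda x,y,z: onz(c,(130+y/5,237+x/5),z,P)
def ang(a,b): d=b-a; return np.arctan2(d[1],d[0])
print("flat edge",ang(f(437,305,.11),f(432,398,.11)), f(437,305,.11),f(432,398,.11))
print("stand L",ang(f(202,95,.012),f(250,600,.012)),"R",ang(f(566,70,.012),f(595,600,.012)), "back",ang(f(202,95,.012),f(566,70,.012))) 
print("bolts",f(243,142,.014),f(526,122,.014))
im=cv2.imread("pics/w1.png")
cv2.imwrite("pics/w1d.png",cv2.resize(im[220:360,250:400],None,fx=4,fy=4))
# top & scene estimates
for c,a,b in (("scene",(206.3,386.2),(203,386.6)),("top",(196.5,249.3),(219.8,253.9))):
    print(c,ang(onz(c,b,0),onz(c,a,.087)))
print(tri([ray("scene",(203,386.6)),ray("top",(219.8,253.9)),ray("wrist",(179.4,318.5),P)]),tri([ray("scene",(206.3,386.2)),ray("top",(196.5,249.3)),ray("wrist",(259.5,318.8),P)]))
E
```

```text
flat edge -0.35458000274141854 [0.499  0.1484 0.11  ] [0.5154 0.1424 0.11  ]
stand L -0.24043624077678447 R -0.2272760466779962 back 1.331715824267095
bolts [0.4664 0.1117 0.014 ] [0.4823 0.1779 0.014 ]
scene -0.3197923690824968
top 0.017686174536683877
[0.5031 0.1387 0.0014] [0.5659 0.1249 0.0895]
```

View pics/w1d.png

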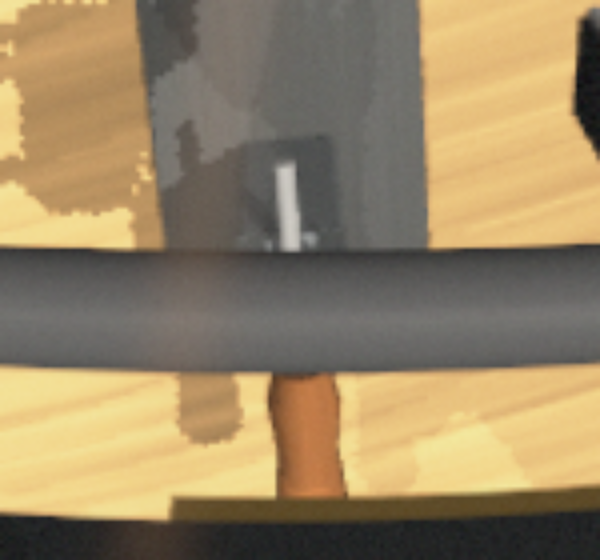

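Emit:
arm_command(plan=[-1,-0.008,-0.008,-0.1,-0.023,-1,-0.008,-0.008,-0.2,-0.023,-1,-0.008,-0.008,-0.3,-0.023,-1,-0.008,-0.008,-0.34,-0.023,-1,-0.008,-0.008,-0.34,-0.023,1,-0.008,-0.008,-0.34,-0.023,1,-0.008,-0.008,-0.34,-0.023,1,-0.008,-0.008,-0.34,-0.023,1,-0.008,-0.008,-0.34,-0.023,1,-0.008,-0.008,-0.34,-0.023,1,-0.008,-0.008,-0.34,-0.023,1,-0.008,-0.008,-0.34,-0.023], newtons=20)

```text
time_s: 4.2
ee_pos: [0.5034, 0.1369, 0.2687]
eef_rot: [3.142, 0.0, 2.786]
force: [0.1, 0.2, -0.5]
grip_width: 0.0414
```

```bash
python3 - <<'E'
from h import *
np.set_printoptions(precision=4,suppress=True)
im=vision.camera("wrist"); cv2.imwrite("pics/w2.png",im)
o=sensors.get_obs();print({k:np.round(v,4) for k,v in o.items()})
E
```

```text
{'time_s': np.float64(4.25), 'qpos': array([ 0.1954,  0.395 ,  1.7366, -0.    ,  1.0101, -1.0195]), 'joint_vel': array([ 0.0011,  0.0015,  0.0004, -0.0009,  0.0003,  0.0019]), 'tau': array([  0.001 , -53.0644, -29.737 ,   0.0214,   0.0737,   0.0002]), 'ee_pos': array([0.5034, 0.1369, 0.2687]), 'eef_rot': array([-3.1415, -0.    ,  2.7856]), 'force': array([ 0.6634, -0.3235, -0.3452]), 'moment': array([-0.0283,  0.0204,  0.0276]), 'grip_width': np.float64(0.0371)}
```

View pics/w2.png

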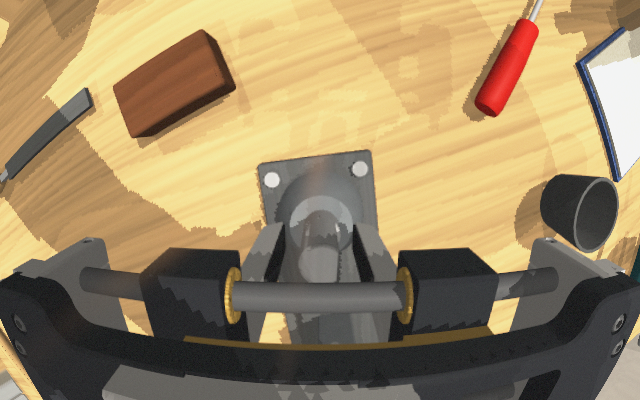

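The fingers are still closing on either side of the shaft at about (265,320), with the shaft centred between them. I'll wait for contact.

Emit:
arm_command(plan=[1,0,0,0,0,1,0,0,0,0,1,0,0,0,0,1,0,0,0,0,1,0,0,0,0])

```text
time_s: 4.75
ee_pos: [0.5034, 0.1368, 0.2686]
eef_rot: [-3.141, -0.0, 2.786]
force: [-1.0, -3.5, 0.6]
grip_width: 0.0199
```

```bash
python3 - <<'E'
from h import *
np.set_printoptions(precision=4,suppress=True)
o=sensors.get_obs();print({k:np.round(v,4) for k,v in o.items()})
E
```

```text
{'time_s': np.float64(4.75), 'qpos': array([ 0.1952,  0.395 ,  1.7367, -0.0003,  1.0102, -1.0194]), 'joint_vel': array([-0.0003, -0.0002, -0.0004,  0.0003,  0.0007,  0.0001]), 'tau': array([  1.494 , -52.7278, -30.286 ,   0.6003,  -0.3553,  -0.0491]), 'ee_pos': array([0.5034, 0.1368, 0.2686]), 'eef_rot': array([-3.1412, -0.0001,  2.7856]), 'force': array([-0.9518, -3.5289,  0.6056]), 'moment': array([-0.6124,  0.1535, -0.0301]), 'grip_width': np.float64(0.0199)}
```

Emit:
arm_command(plan=[1,0,0,0,-0.069,1,-0.001,0.001,0,-0.138,1,-0.001,0.001,0,-0.207,1,-0.002,0.001,0,-0.276,1,-0.002,0.002,0,-0.346,1,-0.003,0.002,0,-0.415,1,-0.003,0.003,0,-0.484,1,-0.003,0.003,0,-0.553,1,-0.003,0.004,0,-0.622,1,-0.003,0.005,0,-0.692,1,-0.003,0.005,0,-0.692,1,-0.003,0.005,0,-0.692,1,-0.003,0.005,0,-0.692])

```text
time_s: 6.05
ee_pos: [0.5029, 0.1393, 0.2687]
eef_rot: [3.139, -0.002, 1.336]
force: [11.7, 4.3, -8.7]
grip_width: 0.0201
```

```bash
python3 - <<'E'
from h import *
np.set_printoptions(precision=4,suppress=True)
o=sensors.get_obs();print({k:np.round(v,4) for k,v in o.items()})
c="wrist";P=params(c);im=vision.camera(c); cv2.imwrite("pics/w3.png",im)
for n,z in (("driver_tip",.087),):
    for q in vision.pinpoint(n,c)[:3]: print(n,np.round(q["at"],1),round(q["confidence"],2),onz(c,q["at"],z,P))
E
```

```text
{'time_s': np.float64(6.05), 'qpos': array([0.2   , 0.3946, 1.7371, 0.0008, 1.0064, 0.4341]), 'joint_vel': array([-0.0009,  0.0005, -0.0009, -0.0002,  0.0002, -0.0004]), 'tau': array([ -0.6481, -56.2007, -26.8831,  -0.3851,   2.7117,  -0.022 ]), 'ee_pos': array([0.5029, 0.1393, 0.2687]), 'eef_rot': array([ 3.1387, -0.0021,  1.3363]), 'force': array([11.702 ,  4.2603, -8.7421]), 'moment': array([ 0.6378, -1.6844,  0.0493]), 'grip_width': np.float64(0.0201)}
driver_tip [244.2 440.2] 0.6 [0.5728 0.1234 0.087 ]
```

View pics/w3.png

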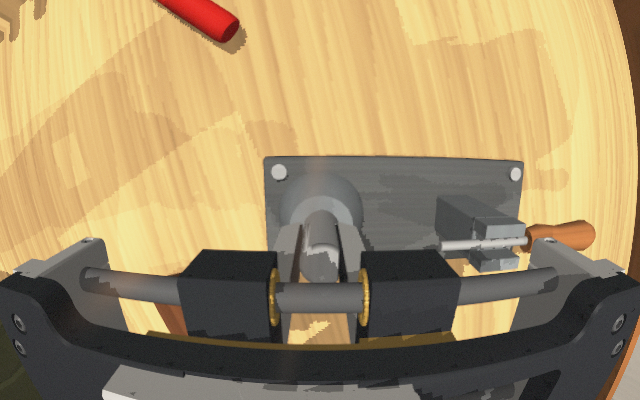

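The shaft came round with the jaws: the flat side is towards the driver (tip at about (244,441)) and the reading is 20.1 mm. There is a small side load along the jaws. I'll measure the stand's yaw from the foot's long edge and the blade, and relax the load.

```bash
python3 - <<'E'
from h import *
np.set_printoptions(precision=4,suppress=True)
c="wrist";P=params(c);im=cv2.imread("pics/w3.png"); g=cv2.GaussianBlur(cv2.cvtColor(im,cv2.COLOR_BGR2GRAY),(0,0),1).astype(float)
# far foot edge: strongest vertical gradient rows 145..175
pts=[]
for col in range(285,505,6):
    gr=np.diff(g[146:172,col]); k=gr.argmin(); 
    if 0<k<len(gr)-1:
        a,b,d=gr[k-1],gr[k],gr[k+1]; s=.5*(a-d)/(a-2*b+d)
        pts.append(onz(c,(146+k+.5+s,col),.012,P))
pts=np.array(pts)
vx,vy,x0,y0=cv2.fitLine(pts[:,:2].astype(np.float32),cv2.DIST_HUBER,0,1e-4,1e-4).ravel()
res=(pts[:,:2]-[x0,y0])@np.array([-vy,vx]); print("far edge yaw",np.arctan(vy/vx),"res",res.std(), "n",len(pts))
n=np.array([-vy,vx])*np.sign(vx); L=np.array([x0,y0]); print("line minus 45mm: y at x=.504:", (L-n*.045)[1]+(.504-(L-n*.045)[0])*vy/vx)
print("bolts yaw"); a=onz(c,(172,279),.014,P);b=onz(c,(174,515.5),.014,P);d=b-a;print(np.arctan2(d[1],d[0]),np.hypot(*d[:2]),a,b)
cv2.imwrite("pics/w3c.png",cv2.resize(im[190:290,270:430],None,fx=5,fy=5,interpolation=cv2.INTER_CUBIC))
cv2.imwrite("pics/w3d.png",cv2.resize(im[190:290,420:540],None,fx=5,fy=5,interpolation=cv2.INTER_CUBIC))
E
```

```text
far edge yaw -0.2276077 res 9.588985867657597e-05 n 37
line minus 45mm: y at x=.504: 0.13921243
bolts yaw
-0.22752475051429522 0.20457212250762477 [0.4812 0.1778 0.014 ] [0.6805 0.1316 0.014 ]
```

View pics/w3c.png

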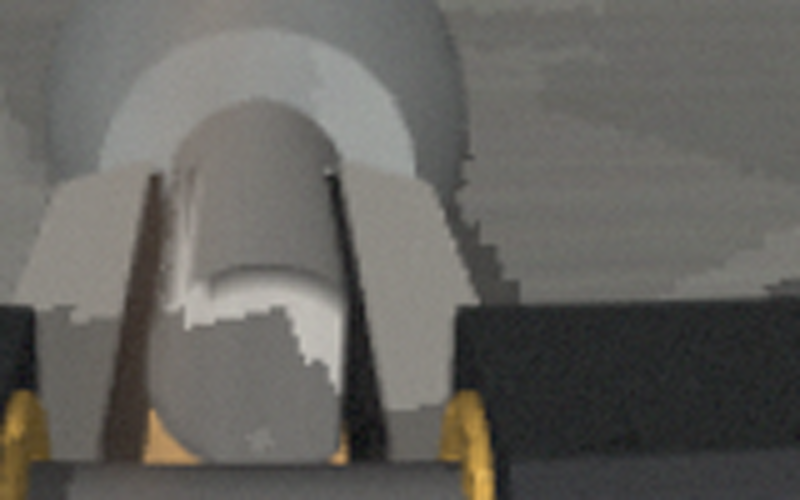

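View pics/w3d.png

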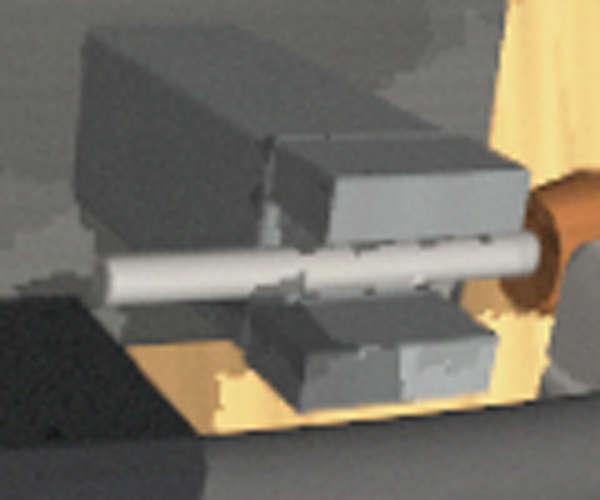

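Emit:
arm_command(plan=[1,0.0025,0,0,0,1,0.0025,0,0,0])

```text
time_s: 6.35
ee_pos: [0.5034, 0.1394, 0.2686]
eef_rot: [3.141, -0.001, 1.336]
force: [2.8, 4.7, -2.8]
grip_width: 0.0197
```

Emit:
arm_command(plan=[1,0.001,0,0,0.003,1,0.001,0,0,0.003,0,0.001,0,0,0.003,0,0.001,0,0,0.003,0,0.001,0,0,0.003,0,0.001,0,0,0.003,0,0.005,0,0,0.07,0,0.005,0,0,0.14,0,0.005,0,0,0.28,0,0.005,0,0,0.42,0,0.005,0,0,0.56,0,0.005,0,0,0.7,0,0.005,0,0,0.753,0,0.005,0,0,0.753,0,0.005,0,0,0.753,0,0.005,0,0,0.753])

```text
time_s: 7.95
ee_pos: [0.5052, 0.1389, 0.2686]
eef_rot: [-3.142, 0.0, 2.836]
force: [0.4, 0.6, 0.2]
grip_width: 0.0471
```

Emit:
arm_command(plan=[1,0,0,0,0,1,0,0,0,0,1,0,0,0,0,1,0,0,0,0,1,0,0,0,0,1,0,0,0,0], newtons=12)

```text
time_s: 8.55
ee_pos: [0.5051, 0.1384, 0.2686]
eef_rot: [-3.14, -0.0, 2.827]
force: [-2.4, -7.1, 3.4]
grip_width: 0.0235
```

```bash
python3 - <<'E'
from h import *
np.set_printoptions(precision=4,suppress=True)
o=sensors.get_obs();print({k:np.round(v,4) for k,v in o.items()})
E
```

```text
{'time_s': np.float64(8.55), 'qpos': array([ 0.1977,  0.3992,  1.7306, -0.0013,  1.0129, -1.0579]), 'joint_vel': array([-0.0009,  0.0003, -0.0017, -0.0006,  0.0007, -0.0006]), 'tau': array([  3.0399, -52.505 , -30.819 ,   1.3171,  -0.8408,   0.006 ]), 'ee_pos': array([0.5051, 0.1384, 0.2686]), 'eef_rot': array([-3.1401, -0.0005,  2.827 ]), 'force': array([-2.423 , -7.0502,  3.4178]), 'moment': array([-1.2044,  0.395 , -0.0093]), 'grip_width': np.float64(0.0235)}
```

Emit:
arm_command(plan=[1,-0.001,-0.002,0,0,1,-0.001,-0.002,0,0,1,-0.001,-0.002,0,0])

```text
time_s: 8.85
ee_pos: [0.5049, 0.1381, 0.2686]
eef_rot: [3.142, 0.0, 2.829]
force: [1.6, -0.9, -1.1]
grip_width: 0.0237
```

```bash
python3 - <<'E'
from h import *
np.set_printoptions(precision=4,suppress=True)
o=sensors.get_obs();print({k:np.round(v,4) for k,v in o.items()})
E
```

```text
{'time_s': np.float64(8.85), 'qpos': array([ 0.1971,  0.3983,  1.7318, -0.0001,  1.0112, -1.0608]), 'joint_vel': array([-0.0007, -0.0011, -0.0011, -0.0006,  0.0027, -0.0045]), 'tau': array([  0.6118, -53.9392, -29.4429,   0.303 ,   0.4613,  -0.0011]), 'ee_pos': array([0.5049, 0.1381, 0.2686]), 'eef_rot': array([3.1416, 0.0002, 2.8288]), 'force': array([ 1.5964, -0.9196, -1.0972]), 'moment': array([-0.1978, -0.321 , -0.0145]), 'grip_width': np.float64(0.0237)}
```

Emit:
arm_command(plan=[0,0,0,0,0,0,0,0,0,0,0,0,0,0,0,-1,0,0,0.1,0,-1,0,0,0.2,0,-1,0,0,0.3,0,-1,0,0,0.3,0,-1,0,0,0.3,0])

```text
time_s: 9.65
ee_pos: [0.5047, 0.1381, 0.3889]
eef_rot: [3.141, 0.001, 2.83]
force: [0.5, -0.3, -0.1]
grip_width: 0.0836
```

```bash
python3 - <<'E'
from h import *
np.set_printoptions(precision=4,suppress=True)
o=sensors.get_obs();print(o["time_s"],o["ee_pos"],o["eef_rot"],o["force"])
c="wrist";P=params(c);im=vision.camera(c); cv2.imwrite("pics/w4.png",im)
for n,z in (("driver_tip",.087),("shaft",.087),("shaft_flat",.087)):
    for q in vision.pinpoint(n,c)[:2]: print(n,np.round(q["at"],1),round(q["confidence"],2),onz(c,q["at"],z,P))
# rectified top-down view at z=.110 plane around A, in stand axes (yaw -.23), 0.1mm/px*...
A=np.array([.5054,.1379]);yaw=-.23;s=.03/300
def rect(z,half,n):
    u=np.linspace(-half,half,n); X,Y=np.meshgrid(u,-u)
    mx=np.zeros((n,n),np.float32);my=mx.copy()
    cs,sn=np.cos(yaw),np.sin(yaw)
    for i in range(n):
        for j in range(n):
            w=[A[0]+cs*X[i,j]-sn*Y[i,j],A[1]+sn*X[i,j]+cs*Y[i,j],z]
            p=proj(c,w,P); mx[i,j]=p[1];my[i,j]=p[0]
    return cv2.remap(im,mx,my,cv2.INTER_CUBIC)
r=rect(.110,.02,200); r=cv2.resize(r,None,fx=2.5,fy=2.5)
for d in(-8,8,12,-12):
    k=int(250+d/20*250); cv2.line(r,(k,0),(k,499),(0,0,255),1); 
cv2.imwrite("pics/w4r.png",r)
E
```

```text
9.65 [0.5047 0.1381 0.3889] [3.141  0.0009 2.8295] [ 0.5489 -0.2645 -0.0533]
driver_tip [266.  323.2] 0.66 [0.5716 0.1214 0.087 ]
shaft [196.1 316.4] 0.92 [0.5015 0.1371 0.087 ]
shaft_flat [207.5 323.1] 0.67 [0.5138 0.1397 0.087 ]
```

View pics/w4r.png

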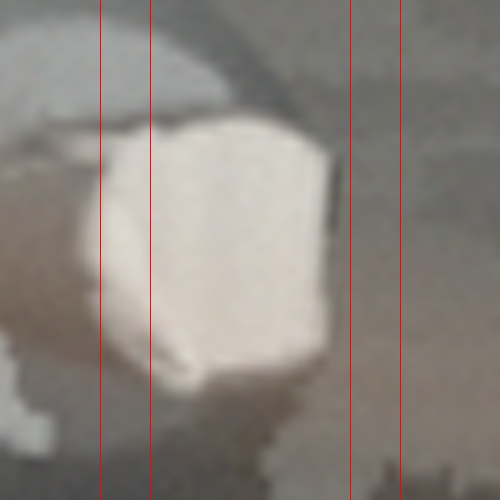

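View pics/w4.png

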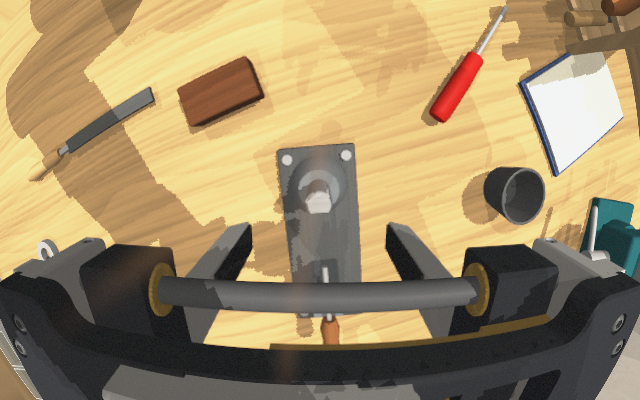

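The rectified view shows the flat's edge at x≈328 running vertical, so it squarely faces the driver. The camera is biased by about 2 mm, so I'll trust the shaft axis found by touch, (0.5054, 0.1379). Next is the collar, approached with the camera on the screw side.

Emit:
arm_command(plan=[-1,-0.05,-0.25,0,-0.07,-1,-0.1,-1,-0.1,-1,-1,-0.1,-1,-0.1,-1,-1,-0.1,-1,-0.1,-1,-1,-0.1,-1,-0.1,-1,-1,-0.1,-1,-0.1,-1,-1,-0.1,-1,-0.1,-1,-1,-0.1,-1,-0.1,-1,-1,-0.1,-1,-0.1,-1,-1,-0.1,-1,-0.1,-1,-1,-0.1,-1,-0.1,-1,-1,-0.1,-1,-0.1,-1,-1,-0.1,-1,-0.1,-1,-1,-0.1,-1,-0.1,-1,-1,-0.1,-1,-0.1,-1])

```text
time_s: 11.35
ee_pos: [0.4648, -0.2618, 0.3477]
eef_rot: [-3.14, 0.0, 0.733]
force: [-0.3, -0.6, -0.3]
grip_width: 0.0939
```

Emit:
arm_command(plan=[-1,-0.007,-0.23,-0.13,-0.07,-1,-0.007,-0.23,-0.13,-0.14,-1,-0.007,-0.23,-0.13,-0.21,-1,-0.007,-0.23,-0.13,-0.28,-1,-0.007,-0.23,-0.13,-0.35,-1,-0.007,-0.23,-0.13,-0.42,-1,-0.007,-0.23,-0.13,-0.49,-1,-0.007,-0.23,-0.13,-0.56,-1,-0.007,-0.23,-0.13,-0.63,-1,-0.007,-0.23,-0.13,-0.657,-1,-0.007,-0.23,-0.13,-0.657])

```text
time_s: 12.45
ee_pos: [0.462, -0.3538, 0.296]
eef_rot: [-3.141, 0.001, -0.637]
force: [-0.2, -0.4, -0.5]
grip_width: 0.094
```

```bash
python3 - <<'E'
from h import *
np.set_printoptions(precision=4,suppress=True)
o=sensors.get_obs();print(o["time_s"],o["ee_pos"],o["eef_rot"],o["force"],o["qpos"])
c="wrist";P=params(c);im=vision.camera(c); cv2.imwrite("pics/w5.png",im)
for n,z in (("collar",0),("collar_mid",.008),("collar_screw",.008)):
    for q in vision.pinpoint(n,c)[:3]: print(n,np.round(q["at"],1),round(q["confidence"],2),onz(c,q["at"],z,P))
print("tri mid",tri([ray("scene",(198.5,216.2)),ray("top",(234.8,432.9))]),"tri screw",tri([ray("scene",(202.3,209.9)),ray("top",(222.4,441.4))]))
E
```

```text
12.45 [ 0.462  -0.3538  0.296 ] [-3.1415  0.001  -0.6375] [-0.1873 -0.3572 -0.5094] [-0.7165  0.4778  1.5403  0.      1.1245  1.4917]
collar [192.7 309.9] 0.78 [ 0.4714 -0.3515  0.    ]
collar [112.9 231.3] 0.76 [ 0.5728 -0.3386  0.    ]
collar_mid [114.2 232.7] 0.71 [ 0.5694 -0.3405  0.008 ]
collar_mid [197.7 313.3] 0.57 [ 0.4672 -0.3525  0.008 ]
collar_screw [156.1 321.1] 0.97 [ 0.4928 -0.3799  0.008 ]
collar_screw [142.6 248.8] 0.66 [ 0.5404 -0.3366  0.008 ]
tri mid [ 0.4617 -0.3653 -0.0108] tri screw [ 0.4951 -0.3769  0.0194]
```

View pics/w5.png

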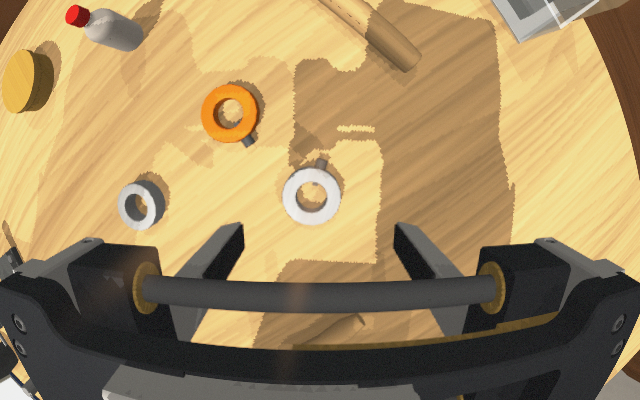

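The steel collar is at (196,312) with its screw pointing up at (160,321). The orange one is at (113,230) and the spacer at (206,141). I'll fit the ring and the screw's direction.

```bash
python3 - <<'E'
from h import *
np.set_printoptions(precision=4,suppress=True)
c="wrist";P=params(c);im=cv2.imread("pics/w5.png")
hsv=cv2.cvtColor(im,cv2.COLOR_BGR2HSV)
m=((hsv[...,1]<60)&(hsv[...,2]>130)).astype(np.uint8); roi=np.zeros_like(m); roi[155:235,275:350]=1; m*=roi
cs,_=cv2.findContours(m,cv2.RETR_EXTERNAL,cv2.CHAIN_APPROX_NONE); k=max(cs,key=cv2.contourArea)
pts=np.array([onz(c,(p[0][1],p[0][0]),.016,P)[:2] for p in k])
from scipy.optimize import least_squares
r=least_squares(lambda v:np.hypot(*(pts-v[:2]).T)-v[2],[.465,-.353,.026],loss="soft_l1",f_scale=.0005); print("ring",r.x,np.median(np.abs(r.fun)))
ctr=r.x[:2]
g=cv2.cvtColor(im,cv2.COLOR_BGR2GRAY)
# screw: dark, top of head z=.013
d=((g<110)&(hsv[...,1]<120)).astype(np.uint8); roi=np.zeros_like(d); roi[152:172,308:332]=1; d*=roi
ys,xs=np.nonzero(d); print(len(ys),ys.mean(),xs.mean())
for z in(.008,.013):
  w=onz(c,(ys.mean(),xs.mean()),z,P)[:2]-ctr; print(z,np.arctan2(w[1],w[0]),np.hypot(*w))
w=onz(c,(156.1,321.1),.010,P)[:2]-ctr; print("net",np.arctan2(w[1],w[0]),np.hypot(*w))
v=im[140:240,260:370].copy(); cv2.imwrite("pics/w5c.png",cv2.resize(v,None,fx=5,fy=5,interpolation=cv2.INTER_CUBIC))
E
```

```text
ring [ 0.4708 -0.3529  0.0251] 0.00025613729048645784
48 164.70833333333334 322.0833333333333
0.008 -0.9841350386447015 0.028098840827503437
0.013 -0.9749721721549837 0.028655857333891446
net -0.8860821654375977 0.03522017374046847
```

View pics/w5c.png

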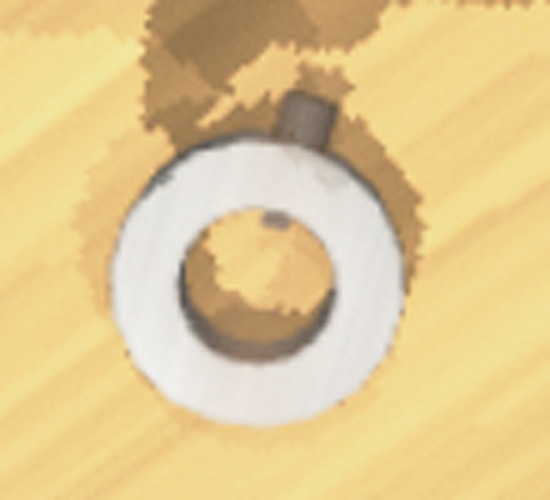

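```bash
python3 - <<'E'
from h import *
np.set_printoptions(precision=4,suppress=True)
P=params("wrist")
f=lambda x,y,z: onz("wrist",(140+y/5,260+x/5),z,P)[:2]
e=f(311,97,.012); b=f(303,148,.013); n=f(276,213,.0105); C=np.array([.4708,-.3529])
A=lambda p,q: np.arctan2(*(q-p)[::-1])
print(A(C,e),np.hypot(*(e-C)),A(b,e),A(n,e),A(n,b),np.hypot(*(n-C)))
E
```

```text
-0.9315991069769229 0.03289798528068914 -0.7932717304143294 -0.9242430369120573 -1.015001269916623 0.011605839019750448
```

Emit:
arm_command(plan=[-1,0.018,0.005,0,-0.068,-1,0.018,0.005,-0.05,-0.135,-1,0.018,0.005,-0.13,-0.135,-1,0.018,0.005,-0.2,-0.135,-1,0.018,0.005,-0.233,-0.135,-1,0.018,0.005,-0.233,-0.135,1,0.018,0.005,-0.233,-0.135,1,0.018,0.005,-0.233,-0.135,1,0.018,0.005,-0.233,-0.135,1,0.018,0.005,-0.233,-0.135,1,0.018,0.005,-0.233,-0.135,1,0.018,0.005,-0.233,-0.135,1,0.018,0.005,-0.233,-0.135,1,0.018,0.005,-0.233,-0.135], newtons=30)

```text
time_s: 14.05
ee_pos: [0.4693, -0.3519, 0.2037]
eef_rot: [-3.141, -0.0, -0.924]
force: [0.2, 1.1, 4.8]
grip_width: 0.0521
```

```bash
python3 - <<'E'
from h import *
np.set_printoptions(precision=4,suppress=True)
o=sensors.get_obs();print({k:np.round(v,4) for k,v in o.items()})
c="wrist";im=vision.camera(c); cv2.imwrite("pics/w6.png",im)
E
```

```text
{'time_s': np.float64(14.05), 'qpos': array([-0.7058,  0.6142,  1.575 ,  0.0001,  0.9521,  1.7885]), 'joint_vel': array([-0.0005,  0.0004,  0.0018, -0.0007, -0.    ,  0.001 ]), 'tau': array([ -0.2914, -61.0507, -27.6181,  -0.1432,  -0.3448,   0.0088]), 'ee_pos': array([ 0.4693, -0.3519,  0.2037]), 'eef_rot': array([-3.1415, -0.0003, -0.9236]), 'force': array([0.1991, 1.1263, 4.8092]), 'moment': array([0.2742, 0.2074, 0.034 ]), 'grip_width': np.float64(0.0521)}
```

View pics/w6.png

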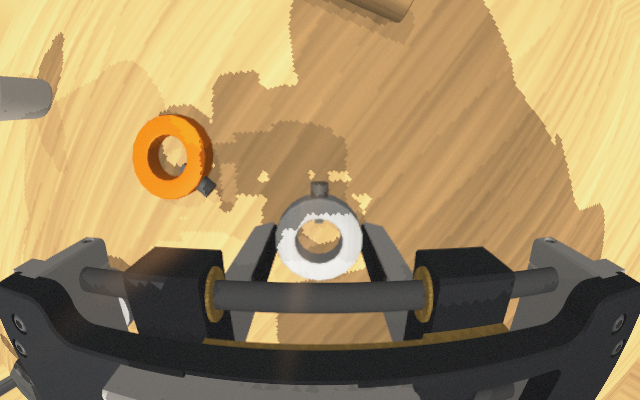

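Opening is 52.1 mm. The collar is at (240,320) and its screw at (190,320), in line with the tool axis. I'll measure its place in the hand, then lift.

```bash
cat > ring.py <<'E'
from h import *
from scipy.optimize import least_squares
def toolxy(w,o):  # world -> tool x,y (tool pointing down) relative to TCP
    R=cv2.Rodrigues(np.zeros(3))[0]; y=o["eef_rot"][2]; d=np.asarray(w)[:2]-o["ee_pos"][:2]
    return np.array([d@[np.cos(y),np.sin(y)], d@[np.sin(y),-np.cos(y)]])
E
python3 - <<'E'
from ring import *
np.set_printoptions(precision=4,suppress=True)
c="wrist";P=params(c);im=cv2.imread("pics/w6.png");o=sensors.get_obs()
cv2.imwrite("pics/w6c.png",cv2.resize(im[175:285,260:380],None,fx=5,fy=5,interpolation=cv2.INTER_CUBIC))
E
```

```text
(no output)
```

View pics/w6c.png

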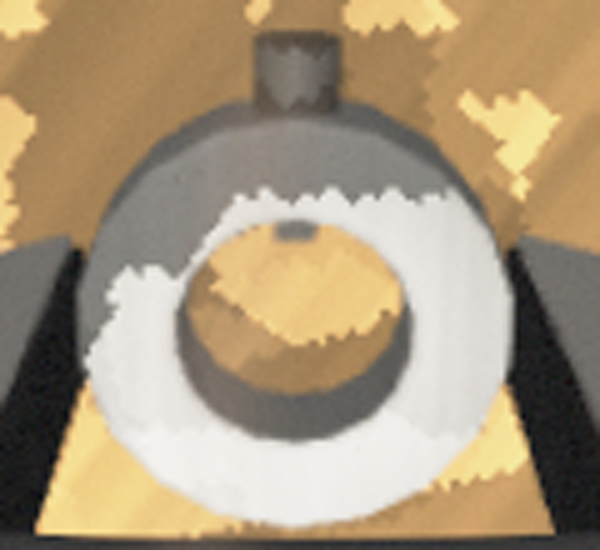

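```bash
python3 - <<'E'
from ring import *
np.set_printoptions(precision=4,suppress=True)
c="wrist";P=params(c);o=sensors.get_obs()
f=lambda p,z: toolxy(onz(c,(175+p[1]/5,260+p[0]/5),z,P),o)
bore=np.array([f(p,.016) for p in [(295,221),(178,325),(412,322),(297,440),(212,258),(215,412),(380,412),(380,258)]])
out=np.array([f(p,.016) for p in [(295,122),(82,325),(514,315),(295,525),(130,470),(460,470),(470,205),(140,195)]])
for a,R in((bore,.0135),(out,.026)):
    r=least_squares(lambda v:np.hypot(*(a-v[:2]).T)-v[2],[0,0,R]);print(r.x,np.abs(r.fun).max())
print("screw end",f((298,33),.013),f((298,70),.011),"nose",f((296,228),.0105))
E
```

```text
[0.0009 0.0008 0.0136] 0.00030284672444274435
[0.0004 0.0011 0.0253] 0.001000342799942728
screw end [0.0356 0.001 ] [0.031  0.0011] nose [0.0122 0.0009]
```

Emit:
arm_command(plan=[1,0,0,0.1,0,1,0,0,0.2,0,1,0,0,0.3,0,1,0,0,0.4,0,1,0,0,0.4,0])

```text
time_s: 14.6
ee_pos: [0.4695, -0.352, 0.3688]
eef_rot: [-3.14, -0.008, -0.924]
force: [0.3, 0.1, -1.6]
grip_width: 0.0513
```

```bash
python3 - <<'E'
from ring import *
np.set_printoptions(precision=4,suppress=True)
o=sensors.get_obs();print({k:np.round(v,4) for k,v in o.items()})
c="wrist";im=vision.camera(c); cv2.imwrite("pics/w7.png",im)
cv2.imwrite("pics/w7c.png",cv2.resize(im[175:285,260:380],None,fx=5,fy=5,interpolation=cv2.INTER_CUBIC))
E
```

```text
{'time_s': np.float64(14.6), 'qpos': array([-0.7058,  0.41  ,  1.4577, -0.0001,  1.2657,  1.7886]), 'joint_vel': array([-0.0008,  0.0664,  0.0837, -0.0003, -0.0778,  0.0013]), 'tau': array([ -0.0187, -59.4579, -35.3364,  -0.0013,   1.2391,   0.0004]), 'ee_pos': array([ 0.4695, -0.352 ,  0.3688]), 'eef_rot': array([-3.1398, -0.0081, -0.9236]), 'force': array([ 0.2524,  0.0768, -1.6247]), 'moment': array([0.066 , 0.0929, 0.0593]), 'grip_width': np.float64(0.0513)}
```

View pics/w7c.png

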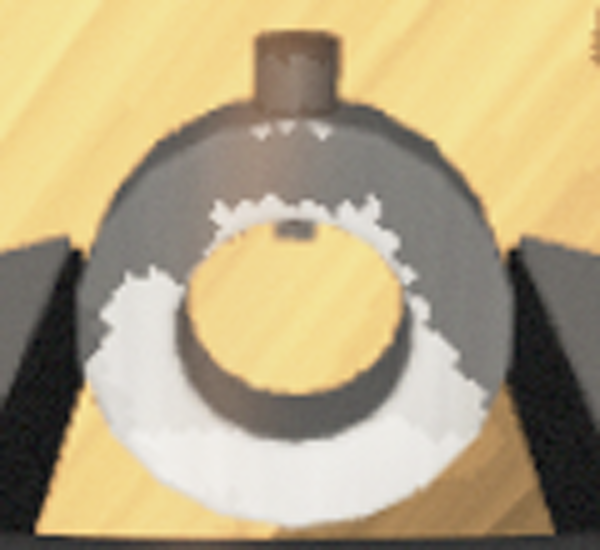

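The collar stayed level and unmoved in the hand. I'll carry it over to the shaft at travel height.

Emit:
arm_command(plan=[1,0.005,0.11,0,0.05,1,0.01,0.23,0,0.1,1,0.02,0.35,0,0.16,1,0.04,0.47,0,0.22,1,0.05,0.59,0,0.28,1,0.06,0.71,0,0.331,1,0.07,0.83,0,0.331,1,0.08,0.95,0,0.331,1,0.08,0.95,0,0.331])

```text
time_s: 15.55
ee_pos: [0.501, 0.0325, 0.3617]
eef_rot: [-3.141, 0.003, -0.225]
force: [-0.1, -0.8, -1.1]
grip_width: 0.0511
```

Emit:
arm_command(plan=[1,0.012,0.1,0,0,1,0.012,0.2,0,0,1,0.012,0.273,0,0,1,0.012,0.273,0,0,1,0.012,0.273,0,0,1,0.012,0.273,0,0])

```text
time_s: 16.15
ee_pos: [0.5061, 0.1363, 0.3627]
eef_rot: [3.141, 0.001, -0.231]
force: [-0.5, -0.2, -1.2]
grip_width: 0.0517
```

```bash
python3 - <<'E'
from ring import *
np.set_printoptions(precision=4,suppress=True)
o=sensors.get_obs();print({k:np.round(v,4) for k,v in o.items()})
c="wrist";im=vision.camera(c); cv2.imwrite("pics/w8.png",im)
cv2.imwrite("pics/w8c.png",cv2.resize(im[175:285,260:380],None,fx=5,fy=5,interpolation=cv2.INTER_CUBIC))
E
```

```text
{'time_s': np.float64(16.15), 'qpos': array([ 0.1932,  0.2817,  1.6458, -0.0002,  1.2154,  1.9955]), 'joint_vel': array([-0.0045, -0.0067, -0.0054, -0.0006,  0.0062,  0.0021]), 'tau': array([  0.873 , -51.181 , -34.4301,   0.0046,  -0.0834,  -0.0035]), 'ee_pos': array([0.5061, 0.1363, 0.3627]), 'eef_rot': array([ 3.1409,  0.0011, -0.2314]), 'force': array([-0.4895, -0.1568, -1.1922]), 'moment': array([-0.0121,  0.1846,  0.0298]), 'grip_width': np.float64(0.0517)}
```

View pics/w8c.png

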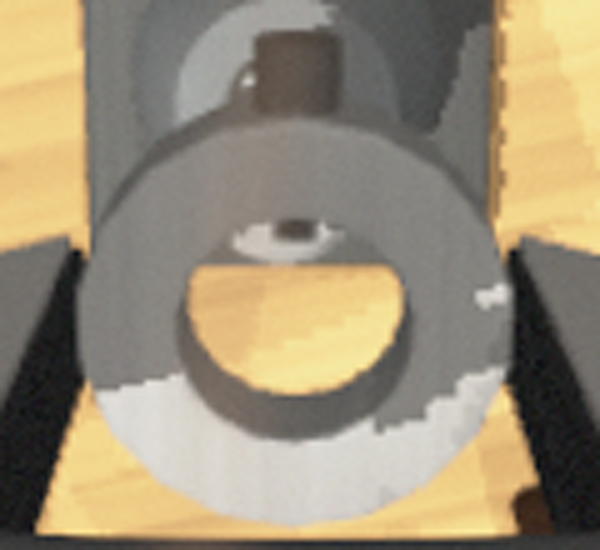

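View pics/w8.png

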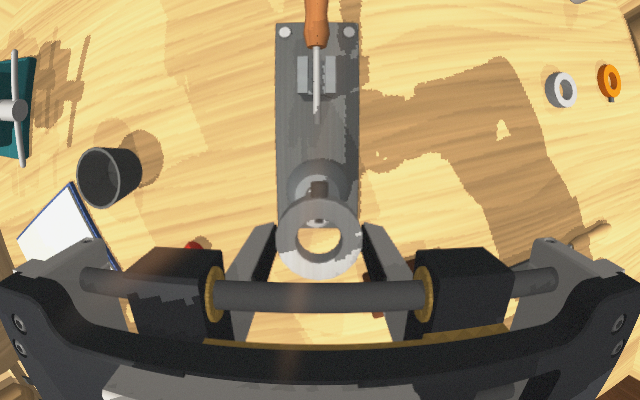

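The driver blade (column 317), screw head (320) and collar line up in the picture, and the shaft top just shows through the bore. I'll come down to just above the shaft top for a closer check.

Emit:
arm_command(plan=[1,-0.001,0.003,-0.06,0,1,-0.001,0.003,-0.11,0,1,-0.001,0.003,-0.11,0,1,-0.001,0.003,-0.11,0,1,-0.001,0.003,-0.11,0])

```text
time_s: 16.7
ee_pos: [0.5059, 0.1382, 0.3206]
eef_rot: [-3.141, -0.002, -0.231]
force: [0.3, -0.2, -0.9]
grip_width: 0.052
```

```bash
python3 - <<'E'
from ring import *
np.set_printoptions(precision=4,suppress=True)
o=sensors.get_obs();print({k:np.round(v,4) for k,v in o.items() if k in("time_s","ee_pos","eef_rot","force","grip_width")})
c="wrist";P=params(c);im=vision.camera(c); cv2.imwrite("pics/w9.png",im)
a=cv2.resize(im[175:285,260:380],None,fx=5,fy=5,interpolation=cv2.INTER_CUBIC)
cv2.imwrite("pics/w9c.png",a)
# overlay of predictions
def circ(ctr,z,r,col):
    p=[]
    for t in np.linspace(0,2*np.pi,90):
        q=proj(c,[ctr[0]+r*np.cos(t),ctr[1]+r*np.sin(t),z],P); p.append([(q[1]-260+.5)*5,(q[0]-175+.5)*5])
    cv2.polylines(a,[np.array(p,np.int32)],True,col,1)
A=[.5054,.1379]; circ(A,.110,.010,(0,0,255)); circ(A,.108,.012,(0,0,255))
T=o["ee_pos"]; circ(T,T[2]-.2037+.016,.0135,(0,255,0)); circ(T,T[2]-.2037+.016,.026,(0,255,0))
cv2.imwrite("pics/w9o.png",a)
E
```

```text
{'time_s': np.float64(16.7), 'ee_pos': array([0.5059, 0.1382, 0.3206]), 'eef_rot': array([-3.1409, -0.0015, -0.2309]), 'force': array([ 0.3028, -0.2156, -0.9002]), 'grip_width': np.float64(0.052)}
```

View pics/w9c.png

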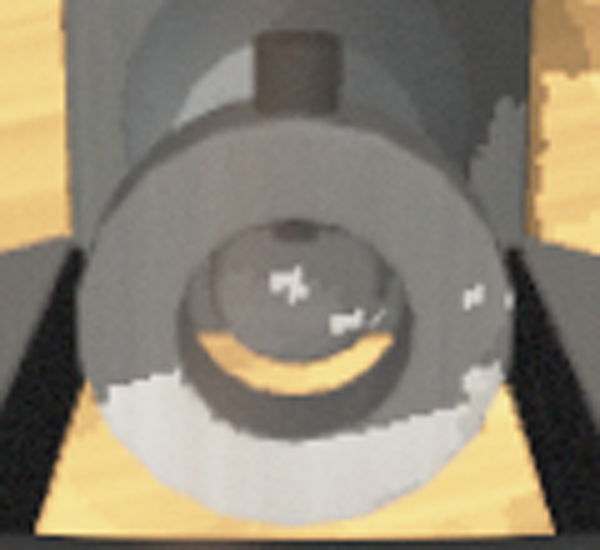

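View pics/w9o.png

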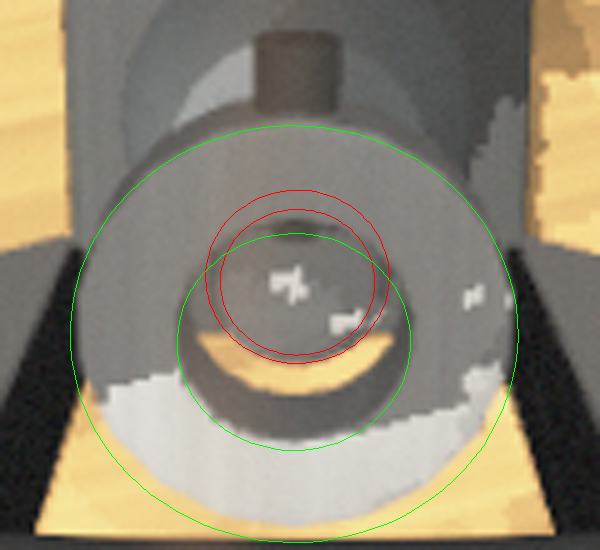

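Through the bore, the shaft's rim matches the touched axis. The collar's bore sits about 1.3 mm towards the screw in the hand, so I'll correct for that and start it onto the shaft.

Emit:
arm_command(plan=[1,-0.004,0.001,0,0,1,-0.004,0.001,-0.01,0,1,-0.004,0.001,-0.02,0,1,-0.004,0.001,-0.03,0,1,-0.004,0.001,-0.03,0])

```text
time_s: 17.25
ee_pos: [0.5039, 0.1389, 0.3067]
eef_rot: [3.141, 0.001, -0.23]
force: [-0.4, -0.1, -0.9]
grip_width: 0.0515
```

```bash
python3 - <<'E'
from ring import *
np.set_printoptions(precision=4,suppress=True)
o=sensors.get_obs();print({k:np.round(v,4) for k,v in o.items() if k in("time_s","ee_pos","eef_rot","force","moment","grip_width")})
c="wrist";P=params(c);im=vision.camera(c); cv2.imwrite("pics/w10.png",im)
a=cv2.resize(im[175:285,260:380],None,fx=5,fy=5,interpolation=cv2.INTER_CUBIC)
cv2.imwrite("pics/w10c.png",a)
E
```

```text
{'time_s': np.float64(17.25), 'ee_pos': array([0.5039, 0.1389, 0.3067]), 'eef_rot': array([ 3.1411,  0.0011, -0.2304]), 'force': array([-0.3803, -0.121 , -0.9276]), 'moment': array([0.0314, 0.1253, 0.0316]), 'grip_width': np.float64(0.0515)}
```

View pics/w10c.png

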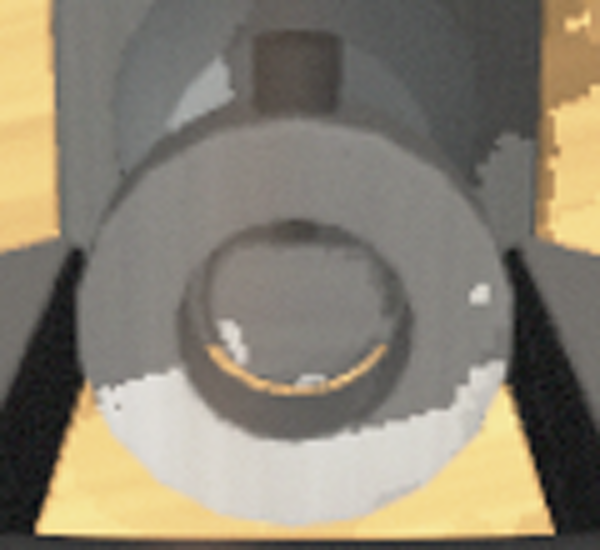

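The collar is about 7 mm over the shaft end with no contact force. The shaft top shows inside the bore with the nose over the flat, so I'll continue down in steps.

Emit:
arm_command(plan=[1,0,0,-0.01,0,1,0,0,-0.02,0,1,0,0,-0.03,0,1,0,0,-0.03,0])

```text
time_s: 17.7
ee_pos: [0.5039, 0.1389, 0.2948]
eef_rot: [3.141, 0.001, -0.23]
force: [-0.5, -0.2, -1.0]
grip_width: 0.0517
```

```bash
python3 - <<'E'
from ring import *
np.set_printoptions(precision=4,suppress=True)
o=sensors.get_obs();print({k:np.round(v,4) for k,v in o.items() if k in("time_s","ee_pos","eef_rot","force","moment","grip_width")})
E
```

```text
{'time_s': np.float64(17.7), 'ee_pos': array([0.5039, 0.1389, 0.2948]), 'eef_rot': array([ 3.1412,  0.0009, -0.2304]), 'force': array([-0.4942, -0.1546, -0.9553]), 'moment': array([-0.0226,  0.1565, -0.018 ]), 'grip_width': np.float64(0.0517)}
```

Emit:
arm_command(plan=[1,0,0,-0.01,0,1,0,0,-0.02,0,1,0,0,-0.03,0,1,0,0,-0.03,0,1,0,0,-0.03,0,1,0,0,-0.03,0])

```text
time_s: 18.3
ee_pos: [0.5041, 0.139, 0.2836]
eef_rot: [-3.141, -0.0, -0.23]
force: [0.3, 0.6, -1.4]
grip_width: 0.0514
```

```bash
python3 - <<'E'
from ring import *
np.set_printoptions(precision=4,suppress=True)
o=sensors.get_obs();print({k:np.round(v,4) for k,v in o.items() if k in("time_s","ee_pos","eef_rot","force","moment","grip_width")})
for c,(r0,r1,c0,c1) in {"wrist":(100,285,240,400),"scene":(150,250,330,450),"top":(140,260,190,310)}.items():
    P=params(c);im=vision.camera(c); cv2.imwrite(f"pics/f_{c}.png",im)
    cv2.imwrite(f"pics/f_{c}c.png",cv2.resize(im[r0:r1,c0:c1],None,fx=(3 if c=="wrist" else 5),fy=(3 if c=="wrist" else 5),interpolation=cv2.INTER_CUBIC))
    for n in ("collar_mid","collar_screw","driver_tip"):
        for q in vision.pinpoint(n,c)[:2]: print(c,n,np.round(q["at"],1),round(q["confidence"],2),onz(c,q["at"],.087,P))
E
```

```text
{'time_s': np.float64(18.3), 'ee_pos': array([0.5041, 0.139 , 0.2836]), 'eef_rot': array([-3.1415, -0.0002, -0.2304]), 'force': array([ 0.2805,  0.5983, -1.3904]), 'moment': array([-0.0008,  0.1044, -0.0276]), 'grip_width': np.float64(0.0514)}
wrist collar_mid [235.4 319.1] 0.26 [0.5054 0.138  0.087 ]
wrist collar_screw [178.9 319.1] 0.55 [0.5389 0.1302 0.087 ]
wrist driver_tip [113.  318.3] 0.67 [0.5757 0.1221 0.087 ]
scene collar_mid [185.7 385.1] 0.63 [0.5009 0.13   0.087 ]
scene collar_mid [228.  217.8] 0.49 [ 0.6218 -0.3226  0.087 ]
scene collar_screw [197.3 388.3] 0.67 [0.5403 0.1338 0.087 ]
scene collar_screw [217.1 221.5] 0.67 [ 0.5888 -0.3167  0.087 ]
scene driver_tip [207.4 384.5] 0.98 [0.5728 0.1193 0.087 ]
top collar_mid [191.8 423.7] 0.6 [ 0.5726 -0.3152  0.087 ]
top collar_screw [205.9 426. ] 0.65 [ 0.5365 -0.3208  0.087 ]
top driver_tip [192.4 249.8] 0.86 [0.5691 0.1289 0.087 ]
```

View pics/f_wristc.png

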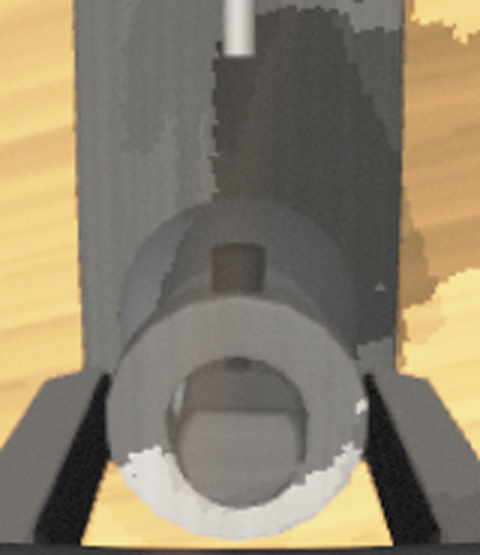

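View pics/f_scenec.png

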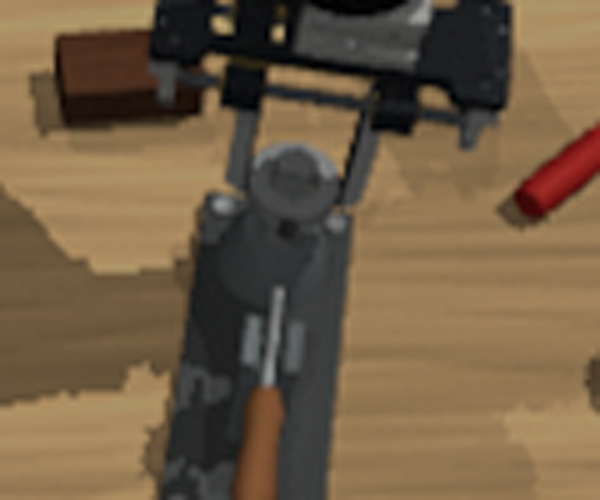

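The wrist view shows the collar on the shaft, with the flat's edge level at y≈408. The screw (column 238) and the blade (column 238) are in line. I'll trim about 0.6 mm sideways and 0.8 mm down to centre it, then do a last check.

Emit:
arm_command(plan=[1,0,-0.0015,-0.002,0,1,0,-0.0015,-0.002,0,1,0,-0.0015,-0.002,0,1,0,-0.0015,-0.002,0,1,0,-0.0015,-0.002,0])

```text
time_s: 19.4
ee_pos: [0.504, 0.1384, 0.2827]
eef_rot: [-3.142, 0.0, -0.23]
force: [-0.2, -0.8, -1.1]
grip_width: 0.0514
```

```bash
python3 - <<'E'
from ring import *
np.set_printoptions(precision=4,suppress=True)
o=sensors.get_obs();print({k:np.round(v,4) for k,v in o.items() if k in("time_s","ee_pos","eef_rot","force","moment","grip_width","joint_vel")})
im=vision.camera("wrist");cv2.imwrite("pics/g.png",cv2.resize(im[170:285,240:400],None,fx=4,fy=4,interpolation=cv2.INTER_CUBIC))
E
```

```text
{'time_s': np.float64(19.4), 'joint_vel': array([-0.0006,  0.0016,  0.0008,  0.0006, -0.0005,  0.    ]), 'ee_pos': array([0.504 , 0.1384, 0.2827]), 'eef_rot': array([-3.1416,  0.    , -0.2303]), 'force': array([-0.1829, -0.8152, -1.0673]), 'moment': array([ 0.0128,  0.1756, -0.0259]), 'grip_width': np.float64(0.0514)}
```

View pics/g.png

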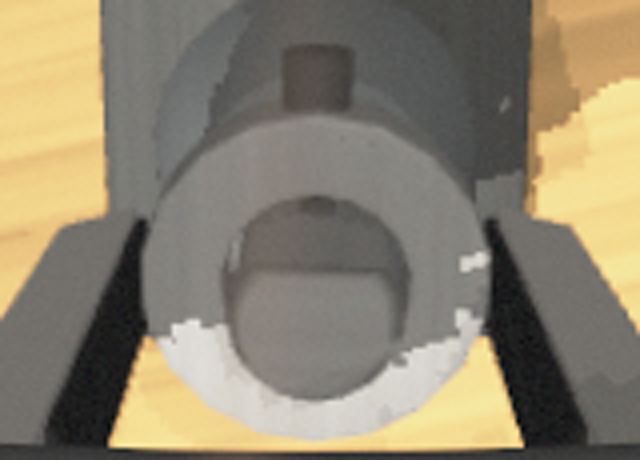

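The collar is centred round the shaft, level and free of contact load. The screw at (75,318) is square over the flat, whose edge is at y≈270. Handing in.

```bash
python3 -c "
from station import job; print(job.hand_in())"
```

```text
the job is handed in; nothing more can be done
None
```

The job is handed in, at about 19.5 s of the 67 s allowed. The arm is still holding the collar level on the shaft, with the screw over the flat and pointing at the driver.

**What I did:**
- **Shaft:** I pinched it squarely across the flat (reading 19.9 mm) and turned it about 83° until the flat faced the driver. I then gripped it a second time, at right angles, to find its axis by touch. That grip was about 4° off because the turn came up short, but it did not visibly move the shaft.
- **Collar:** I picked up the steel collar with the set screw, threaded it down without contact force, and kept hold of it with its middle about 87 mm above the bench.

**Last checks:**
- **Direction:** the tool's yaw was -0.230 rad. The stand's measured -0.228 to -0.235 from its foot edges and bolts. The screw, flat and driver blade line up in the wrist view.
- **Hold:** the wrist force was about 1 N, tilt about 0, and the grip opening 51.4 mm for the 52 mm collar.

**Disagreements:**
- **Camera against touch:** camera readings of the shaft's place differed from the touched axis by 1 to 2 mm. I went by touch, plus the view through the bore.
- **Top camera:** its network reported only the orange look-alike, so it gave no independent check of the final pose.
- **Height:** the 87 mm comes from the height at which I gripped the collar on the bench. No camera measured it separately.

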